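# Bring the hot-food counter into service

## Robot

A 7-joint arm with a two-finger parallel gripper is mounted at the origin on the work surface. World frame = base frame: x ahead of the robot, y to its left, z up, the work surface at z = 0. Lengths are in m, angles in rad, forces in N, time in s.
With the tool pointing down it reaches from about 0.4 to 0.875 m from the base axis. Payload 19.3 kg.
Tool frame: the origin (TCP) lies at the very end of the fingers, on their centre line; the grasp point (between the pads) lies 19 mm behind it; z points along the fingers, y is the line along which they close (so a half turn about z gives the same grasp; the last joint's range is limited). The gripper opens to 85 mm and grips with 20 to 120 N. Pads are 22 mm wide; open, the fingers measure 114 mm over their backs; the gripper's body (76 mm by 85 mm) begins 54 mm behind the grasp point. The pads swing forward as they close: fully open they stand 13 mm farther back than shut.
Start: joints at [-1.187, 0.521, -0.036, 1.599, 0.021, 1.021, -0.113], TCP at [0.274, 0.562, 0.231] pointing down, gripper open.
Joint ranges: [-2.91, 2.91], [-0.3, 2.13], [-1.5, 1.42], [0.17, 2.43], [-1.26, 4.41], [0.16, 1.93], [-2.52, 2.52]. Speed limits (rad/s): [1.89, 1.89, 2.39, 2.39, 3.01, 3.01, 3.01].

## Interface

Orientations are given as [roll, pitch, yaw] about the fixed x, y, z axes, in that order (R = Rz(yaw) Ry(pitch) Rx(roll)).
In Python, from workcell import monitor, optics, workorder gives the robot as it stands.
- The arm moves only by the tool apply_moves, never from a script. Its arguments are lists of equal length, an entry for each row: "linear": the shift along the tool's x, y, z each as a share of 0.1 m, from -1 to 1, a list of three; "delta_rot": the turn, a rotation vector about the tool's x, y, z each as a share of 120 degrees, from -1 to 1, a list of three. A call has exactly 5 rows; each row is the pose to reach, as a shift and turn from the pose commanded when the call began, along the tool's axes at that moment; what a row does not reach only later rows make up. A row lasts 1/12 s, in which the tool goes at most 41.7 mm and 7.16 degrees, less where a joint would pass 70% of its speed; a pose out of reach is approached as far as the arm can. A call with a number of a shift or a turn outside -1 to 1 is refused whole. A call with a gripper value outside its range is refused whole. "gripper" is the opening, from -1 (shut) to 1 (fully open), set as the call begins (left out, the last holds). The fingers move at their own pace and stop on an object; "force" is the grip in N (left out, the last holds). Time passes only in rows, so rows that repeat a pose let the fingers close, or fill a call up. It gives the time, the measured TCP pose, the force, the opening and the grip force at its end, in the units of the state.
- monitor.observe(): the state, without advancing time (a new reading comes with each control period).
- optics.grab_frame(name): name is "scene" or "top" or "wrist"; returns (picture, depth): 400x640x3 uint8, red, green, blue; 400x640 float32, m along the optical axis (not along the pixel's ray), 0 where there is no reading.
- optics.camera_info(name): a dict with "fx", "fy", "cx", "cy" (pixels), "rvec" (rotation vector, rad) and "tvec" (3), from world to camera coordinates, as OpenCV has them; the wrist camera has in their place "T_tool_cam" (4x4, takes a point from camera to tool coordinates, whose origin is the TCP and whose axes are the flange's). Camera axes: x right, y down, z forward; pixel columns grow to the right and rows downward; lengths in m; the calibration is good to about 2 mm. A picture is of the moment at which its call begins: read the wrist's pose just before it. camera_info takes no time and is no camera call.
- workorder.job_done(): hands the job in; it is judged then, once.
The state is a dict: "clock": time; "qpos": joint angles; "qd": joint speeds; "joint_efforts": joint torques, N m; "position": TCP position; "tool_rot": TCP orientation; "force": force on the tool from outside, world axes, zero at the start; "moment": the same for the moment, N m; "grip_width": finger opening in m; "finger_force": force on a finger pad.
Only numpy, scipy, OpenCV 4.12 (cv2) and the standard library are available. Lean on these libraries where they do the work, as an engineer would, in place of code of your own. Each camera call takes 0.05 s, during which the arm holds its last target. There are 200 camera calls.

## Task

Bring the hot counter into service by pressing with the tips of the fingers: first push the orange half of the lamp rocker fully down, then push the blue key of the hold timer fully in so that it stays in, and last press the green start button fully down and let it come up again. Do not press the red button or the yellow and white keys, and do not lift, carry or knock over anything: the timer and the things standing about stay where they are.

Things in the scene. Friction and masses are not known exactly. Their poses are not given: they have to be found in the camera images.
- lamp_box: heat-lamp switch box: fixed grey block 80 (x) x 110 (y) x 45 mm high carrying one two-tone rocker; origin at the centre of its underside on the table, z up. The rocker lies along the box's y axis; its orange half is on the +y side, its black half on the -y side. Black rails (top 55 mm above the table) flank the rocker.
- rocker (a joint): lamp rocker, rad: 0 = off (black half level, orange half raised), 0.35 = on (orange half pushed down fully level). Each half is a face 34 mm wide and 36 mm long; hinge across the box along its x axis, 52 mm above the table. No spring: about 0.08 N m of friction (3 to 4 N at the press point), it stays where it is left.
- rocker_press (a point): point to push on the rocker: middle of the orange half's top face, 24 mm from the hinge; moves with the rocker. About 68 mm above the table when off, 60 mm when fully on. Its axes turn with the rocker.
- timer: hold timer: loose black plastic box 100 (x) x 200 (y) x 50 mm high, 0.9 kg, not fastened; origin at the centre of its underside, z up. Three square keys stand on top in a row along its y axis, 60 mm apart and 18 mm to the -x side of the middle: blue at y +60 mm, yellow at y 0, white at y -60 mm. Dark display strip along the +x side.
- key_blue (a joint): blue key of the hold timer, a square 30 mm cap, push distance in m: 0 = out (cap top 64 mm above the table), 0.008 = fully in (cap top 56 mm above the table). Latching: no spring, about 4 N of friction, it stays where it is pushed.
- key_blue_top (a point): centre of the top face of the blue key; moves with it
- key_yellow (a joint): yellow key of the hold timer, a square 30 mm cap, push distance in m: 0 = out (cap top 64 mm above the table), 0.008 = fully in (cap top 56 mm above the table). Latching: no spring, about 4 N of friction, it stays where it is pushed.
- key_white (a joint): white key of the hold timer, a square 30 mm cap, push distance in m: 0 = out (cap top 64 mm above the table), 0.008 = fully in (cap top 56 mm above the table). Latching: no spring, about 4 N of friction, it stays where it is pushed.
- start_box: start box: fixed white block 90 x 90 x 45 mm high with one green push button in the middle of its top; origin at the centre of its underside
- start (a joint): green start button, 40 mm in diameter in a black collar 56 mm in diameter whose top is 57 mm above the table; push distance in m: 0 = up (top 67 mm above the table), 0.006 = fully down. Sprung: fully down takes 5 N, it rises by itself when released.
- start_top (a point): centre of the top of the green button; moves with it
- stop_box: stop box: fixed yellow block 90 x 90 x 45 mm high with one red push button, otherwise like the start box; origin at the centre of its underside
- stop (a joint): red stop button, same shape and spring as the green one, 0 = up, 0.006 = fully down
- shaker: white shaker with a steel cap, 42 mm in diameter, 85 mm high, standing loose; origin at the centre of its underside
- ramekin: white ceramic ramekin, 68 mm in diameter, 40 mm high, loose; origin at the centre of its underside
- spice_jar: amber spice jar with a red cap, 48 mm in diameter, 70 mm high, loose; origin at the centre of its underside
- cup: blue ceramic cup, 66 mm in diameter, 75 mm high, loose; origin at the centre of its underside
- spatula: spatula, 240 mm long, lying loose along its own x axis; origin under its middle
- spoon: serving spoon, 220 mm long, lying loose along its own x axis; origin under its middle

How it is judged:
On the way, in this order (a step that is already met when the one before it is completed fails the run):
1. the fingers push the lamp rocker fully on (value of joint rocker above 0.3 rad and contact force between the fingers and rocker above 0.3 N), for 0.05 s.
2. the fingers push the blue key fully in (value of joint key_blue above 0.0065 m and contact force between the fingers and key_blue above 0.3 N), for 0.05 s.
3. the fingers press the green button down (value of joint start above 0.0045 m and contact force between the fingers and start above 0.3 N), for 0.05 s.
At the end, for the whole second after the job is handed in: The rocker is on (above 0.30 rad), the blue key is in (more than 6.5 mm), the green and red buttons are up (within 1.5 mm), the yellow and white keys are out (within 3 mm), the timer is at rest within 25 mm of where it stood and every bystander within 30 mm (value of joint rocker above 0.3 rad and value of joint key_blue above 0.0065 m and value of joint each of start, stop below 0.0015 m and linear speed of timer below 0.01 m/s and value of joint each of key_yellow, key_white below 0.003 m and distance of timer from where it was at the start of the episode below 0.025 m and distance of each of shaker, ramekin, spice_jar, cup, spatula, spoon from where it was at the start of the episode below 0.03 m); the robot touches nothing.
It fails at once if the blue key is pushed before the lamp rocker is on (value of joint key_blue above 0.004 m and value of joint rocker below 0.28 rad).
It fails at once if the green button is pressed before the rocker is on and the blue key is in (value of joint start above 0.003 m and (value of joint rocker below 0.28 rad or value of joint key_blue below 0.006 m)).
It fails at once if the red button, the yellow key or the white key is pressed (value of joint stop above 0.003 m or value of joint any of key_yellow, key_white above 0.004 m).
It fails at once if the timer is lifted, tipped or pushed 25 mm away (distance of timer from where it was at the start of the episode above 0.025 m or height (world z) of timer above 0.012 m or angle between timer's own z axis and vertical above 0.15 rad).
It fails at once if a bystander is lifted, knocked over or moved more than 30 mm (distance of any of shaker, ramekin, spice_jar, cup, spatula, spoon from where it was at the start of the episode above 0.03 m or height (world z) of any of shaker, ramekin, spice_jar, cup, spatula, spoon above 0.025 m or angle between any of shaker, ramekin, spice_jar, cup's own z axis and vertical above 0.5 rad).
It also fails if it takes over 48 s, if anything falls off the work surface, if the arm or the gripper's body presses on something with over 40 N, if the wrist force passes 120 N, or if a joint passes its speed limit or range.

## Working session

There is one attempt and no reset: what is moved stays moved. The work goes in short steps, Python scripts to look and compute and a tool call to move; the robot and the scene stay as the last step left them, time stands still between calls to the robot, and variables do not carry over. Pictures are saved under pics/ and viewed, at most 10 in all, crops included, and the job is handed in when it is done.

Besides the shell and the picture viewer there is one more tool, called after "Request:" in YAML: its name, and indented under it one key for each argument. apply_moves: Moves the arm, as the interface text tells. Its arguments: {"type":"object","properties":{"linear":{"type":"array"},"delta_rot":{"type":"array"},"gripper":{"type":"number"},"force":{"type":"number"}},"required":["linear","delta_rot"]}

```bash
ls; mkdir -p pics
cat > h.py <<'E'
import numpy as np, cv2
from scipy.spatial.transform import Rotation as R
from workcell import monitor, optics, workorder
def cloud(name):
    im,d=optics.grab_frame(name); c=optics.camera_info(name)
    v,u=np.mgrid[:400,:640]
    P=np.stack([(u-c['cx'])/c['fx']*d,(v-c['cy'])/c['fy']*d,d],-1)
    M=cv2.Rodrigues(np.array(c['rvec'],float))[0]; t=np.array(c['tvec'],float).ravel()
    return im,d,(P-t)@M
E
python3 - <<'E'
from h import *
print(monitor.observe())
ims={}
for n in('top','scene'):
    im,d,W=cloud(n); np.savez(f'{n}.npz',im=im,d=d,W=W)
    cv2.imwrite(f'pics/{n}.png',im[...,::-1]); print(n,optics.camera_info(n))
E
```

```text
pics
{'clock': 0.0, 'qpos': array([-1.18719153,  0.52203145, -0.03630925,  1.59997508,  0.0212091 ,
        1.02111091, -0.11279474]), 'qd': array([ 1.11248178e-03,  1.45711278e-03,  1.26889882e-03, -3.92461915e-05,
        5.99426951e-04, -2.45268177e-04, -6.10204205e-04]), 'joint_efforts': array([-1.07701868e-03, -9.27098393e+01,  1.97959319e+00, -3.69925296e+01,
        1.77189731e-02,  8.29733850e-03, -3.53883433e-05]), 'position': array([0.27389369, 0.56142524, 0.23072687]), 'tool_rot': array([-3.14045726e+00,  9.78467826e-05,  2.68777163e+00]), 'force': array([ 0.32342615, -0.19274439,  0.34716908]), 'moment': array([ 0.04445121, -0.01613733, -0.00073877]), 'finger_force': 0.0, 'grip_width': 0.08536308672418215}
top {'fx': 379.9173908027552, 'fy': 379.9173908027552, 'cx': 318.13285493761737, 'cy': 212.76472961469065, 'rvec': array([ 2.04426274, -2.18604493,  0.22372694]), 'tvec': array([0.04034127, 0.49598518, 1.00365565])}
scene {'fx': 370.87439827213194, 'fy': 370.87439827213194, 'cx': 325.379791967517, 'cy': 202.3865963742771, 'rvec': array([ 1.13099014,  2.52594796, -0.81184911]), 'tvec': array([ 0.32320956, -0.27250507,  1.40974919])}
```

View pics/top.png

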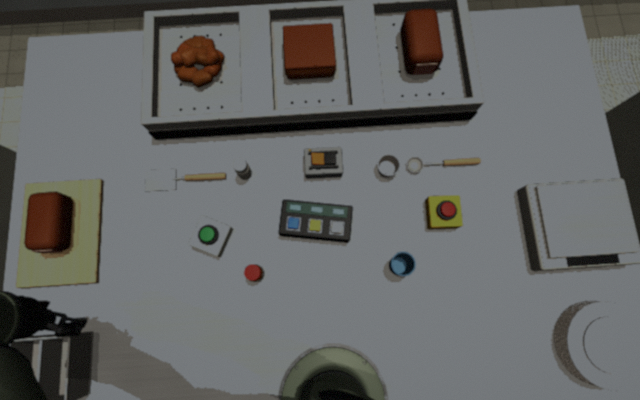

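View pics/scene.png

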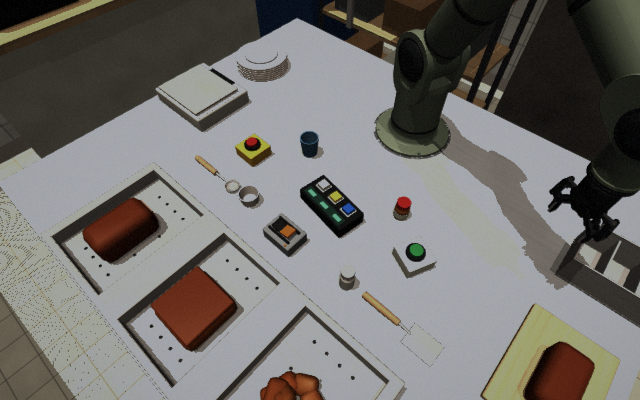

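The top view shows the rocker's orange half at about (318,158), the blue key at (293,223), green at (207,234), and red at (448,210). In the scene view they are at (287,231), (348,209), (416,252) and (252,144). Next I'll measure them by colour in both views.

```bash
python3 - <<'E'
from h import *
seeds={'orange':((318,158),(287,231)),'black':((331,158),(276,223)),'blue':((293,223),(348,209)),'yellow':((315,226),(335,197)),'white':((337,228),(323,185)),'green':((207,234),(416,252)),'red':((448,210),(252,144)),'shaker':((242,170),(347,278)),'jar':((254,273),(403,205)),'cup':((402,264),(309,143)),'ramekin':((388,168),(248,196))}
H=dict(orange=(5,22),blue=(95,125),yellow=(22,35),green=(50,80))
px={}
for i,n in enumerate(('top','scene')):
    f=np.load(n+'.npz'); im,W=f['im'],f['W']; hsv=cv2.cvtColor(im,cv2.COLOR_RGB2HSV)
    for k,s in seeds.items():
        u,v=s[i]
        if k in H:
            m=cv2.inRange(hsv,(H[k][0],110,50),(H[k][1],255,255))
            nl,L,st,ce=cv2.connectedComponentsWithStats(m)
            w=L[v-6:v+7,u-6:u+7]; w=w[w>0]
            if len(w)==0: print('none',k,n,hsv[v,u]);continue
            l=np.bincount(w).argmax(); c=ce[l]; q=W[L==l]
            px[k,n]=c; print(n,k,c.round(1),st[l],'med',np.median(q,0).round(4),'zmax',np.percentile(q[:,2],[10,50,90]).round(4))
            if k in('orange','blue','green'): print('   rect',cv2.minAreaRect(np.argwhere(L==l)[:,::-1].astype(np.float32)))
        else: print(n,k,W[v-1:v+2,u-1:u+2].reshape(-1,3).mean(0).round(4),hsv[v,u])
    # timer outline etc.
    if n=='top':
        print('table z',np.median(W[300:340,200:280,2]))
        for nm,(a,b,c,d) in dict(timer=(270,190,362,250),lamp=(298,142,350,184),start=(184,208,240,264)).items():
            sub=W[b:d,a:c].reshape(-1,3); 
            q=sub[(sub[:,2]>.035)]
            r=cv2.minAreaRect(q[:,:2].astype(np.float32)); print(nm,r,len(q))
def Pm(n):
    c=optics.camera_info(n);K=np.array([[c['fx'],0,c['cx']],[0,c['fy'],c['cy']],[0,0,1]])
    return K@np.c_[cv2.Rodrigues(c['rvec'])[0],c['tvec']]
for k in H:
    X=cv2.triangulatePoints(Pm('top'),Pm('scene'),px[k,'top'],px[k,'scene']);print(k,(X[:3]/X[3]).ravel().round(4))
E
python3 -c "
import cv2
a=cv2.imread('pics/top.png')[130:290,140:480];cv2.imwrite('pics/topc.png',cv2.resize(a,None,fx=2.3,fy=2.3,interpolation=2))"
```

```text
top orange [317.5 158.3] [311 152  14  13 161] med [ 0.6518 -0.001   0.0643] zmax [0.0593 0.0643 0.0696]
   rect ((317.5, 158.0), (12.0, 13.0), 90.0)
top black [ 0.6511 -0.0398  0.0613] [ 0 20 39]
top blue [292.9 222.8] [288 218  11  11 101] med [0.4712 0.0775 0.0639] zmax [0.0612 0.0639 0.0661]
   rect ((292.9459533691406, 222.82432556152344), (10.028338432312012, 9.86393928527832), 9.462321281433105)
top yellow [314.8 225.2] [310 220  10  11  89] med [0.4608 0.0184 0.0639] zmax [0.0614 0.0639 0.0662]
top white [ 0.4492 -0.0411  0.0644] [103  14 126]
top green [206.7 233.9] [200 227  15  15 183] med [0.4561 0.3111 0.0676] zmax [0.0628 0.0676 0.0701]
   rect ((207.0, 234.0), (14.0, 14.0), 90.0)
top red [ 0.4781 -0.3477  0.0672] [  2 173 115]
top shaker [0.626  0.2092 0.0802] [90 10 77]
top jar [0.343  0.1867 0.0713] [  2 173 115]
top cup [ 0.344  -0.2195  0.0055] [100 102 118]
top ramekin [ 0.629  -0.21    0.0041] [101  16 127]
table z 0.0010019027772492988
timer ((0.4092910885810852, 0.027009837329387665), (0.2001028060913086, 0.24551737308502197), 80.20211029052734) 2582
lamp ((0.4
[... 621 characters left out ...]
8, 9.192387580871582), 45.0)
scene yellow [335.3 195.3] [330 190  12  11  81] med [0.4605 0.0182 0.0637] zmax [0.0605 0.0637 0.0652]
scene white [ 0.4557 -0.0378  0.0636] [108  15 174]
scene green [416.2 249.5] [410 244  14  12 140] med [0.4548 0.3107 0.0674] zmax [0.0649 0.0674 0.0696]
   rect ((416.5, 249.5), (11.0, 13.0), 90.0)
scene red [ 0.5438 -0.25    0.1683] [  0 206 150]
scene shaker [0.6547 0.2248 0.0802] [20 42 54]
scene jar [0.3553 0.1969 0.0698] [  0 212 155]
scene cup [ 0.3355 -0.2119  0.0427] [102 126  65]
scene ramekin [ 0.6202 -0.2209  0.0056] [105  15 175]
orange [ 0.6512 -0.0009  0.0651]
blue [0.4718 0.0773 0.0636]
yellow [0.4611 0.0183 0.0645]
green [0.456  0.3112 0.0685]
```

View pics/topc.png

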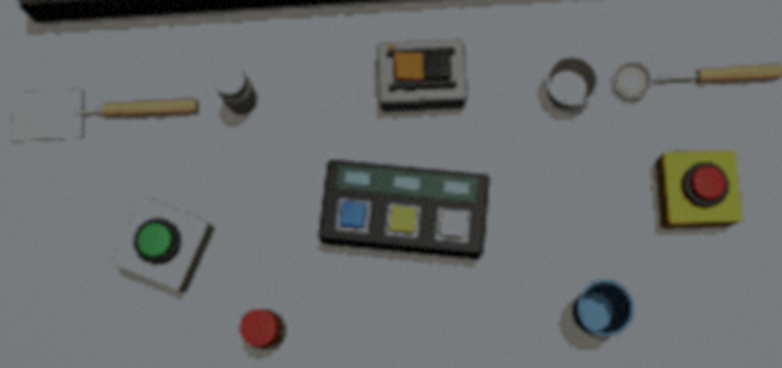

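The crop confirms the layout: the rails flank the rocker and nothing tall stands near the targets. Both views agree to about 1 mm, so I'll plan the transit.

```bash
cat > plan.py <<'E'
from h import *
import sys
def plan(tgt,yaw,n,nr=None):
    s=monitor.observe(); p=np.array(s['position']); y=s['tool_rot'][2]; nr=nr or n
    print('now',p.round(4),s['tool_rot'].round(4),'F',s['force'].round(1),'t',s['clock'])
    dy=(yaw-y+np.pi)%(2*np.pi)-np.pi
    step=(np.array(tgt)-p)/n
    for i in range(n):
        M=R.from_euler('xyz',[np.pi,0,y]).as_matrix()
        t=M.T@step/.1; r=-np.degrees(dy/nr)/120 if i<nr else 0
        print(i,'shift',t.round(3),'rotz',round(r,4)); y+=dy/nr if i<nr else 0
a=[float(x) for x in sys.argv[1:]]
plan(a[:3],a[3],int(a[4]),int(a[5]) if len(a)>5 else None)
E
python3 plan.py 0.651 0.001 0.10 1.5708 6 3
```

```text
now [0.2739 0.5615 0.2308] [-3.1406  0.      2.6878] F [-0.2  0.4 -0.3] t 0.1
0 shift [-0.974 -0.564  0.218] rotz 0.1778
1 shift [-1.113 -0.171  0.218] rotz 0.1778
2 shift [-1.099  0.246  0.218] rotz 0.1778
3 shift [-0.934  0.629  0.218] rotz 0
4 shift [-0.934  0.629  0.218] rotz 0
5 shift [-0.934  0.629  0.218] rotz 0
```

Request:
apply_moves:
  linear:
    - [-0.18,-0.1,0.04]
    - [-0.36,-0.2,0.08]
    - [-0.54,-0.3,0.12]
    - [-0.72,-0.4,0.16]
    - [-0.9,-0.5,0.2]
  delta_rot:
    - [0,0,0.036]
    - [0,0,0.072]
    - [0,0,0.107]
    - [0,0,0.142]
    - [0,0,0.178]
  gripper: -1
  force: 40

```text
clock: 0.52
position: [0.3333, 0.4763, 0.2109]
tool_rot: [-3.141, 0.0, 2.311]
force: [0.1, 0.5, -0.4]
grip_width: 0.0257
finger_force: 0.0
```

Request:
apply_moves:
  linear:
    - [-0.19,-0.03,0.04]
    - [-0.38,-0.06,0.08]
    - [-0.57,-0.09,0.12]
    - [-0.76,-0.12,0.16]
    - [-0.95,-0.15,0.2]
  delta_rot:
    - [0,0,0.036]
    - [0,0,0.072]
    - [0,0,0.107]
    - [0,0,0.142]
    - [0,0,0.178]

```text
clock: 0.93
position: [0.3866, 0.3964, 0.1909]
tool_rot: [-3.141, 0.0, 1.939]
force: [-0.1, 0.5, 0.2]
grip_width: -0.0006
finger_force: 0.0
```

```bash
python3 plan.py 0.651 0.001 0.10 1.5708 5 1
```

```text
now [0.3866 0.3964 0.1909] [-3.1412e+00  2.0000e-04  1.9386e+00] F [-0.1  0.5  0.2] t 0.9333
0 shift [-0.928  0.209  0.182] rotz 0.1756
1 shift [-0.791  0.529  0.182] rotz 0
2 shift [-0.791  0.529  0.182] rotz 0
3 shift [-0.791  0.529  0.182] rotz 0
4 shift [-0.791  0.529  0.182] rotz 0
```

Request:
apply_moves:
  linear:
    - [-0.18,0.04,0.04]
    - [-0.37,0.08,0.08]
    - [-0.55,0.12,0.11]
    - [-0.74,0.16,0.14]
    - [-0.92,0.2,0.18]
  delta_rot:
    - [0,0,0.035]
    - [0,0,0.07]
    - [0,0,0.105]
    - [0,0,0.14]
    - [0,0,0.1755]

```text
clock: 1.35
position: [0.4389, 0.3177, 0.1731]
tool_rot: [3.142, 0.0, 1.57]
force: [0.1, 0.3, -0.6]
grip_width: -0.0002
finger_force: 0.0
```

Request:
apply_moves:
  linear:
    - [-0.16,0.1,0.04]
    - [-0.32,0.21,0.08]
    - [-0.48,0.32,0.11]
    - [-0.64,0.42,0.14]
    - [-0.8,0.53,0.18]
  delta_rot:
    - [0,0,0]
    - [0,0,0]
    - [0,0,0]
    - [0,0,0]
    - [0,0,0]

```text
clock: 1.77
position: [0.4921, 0.2379, 0.1551]
tool_rot: [-3.141, 0.0, 1.573]
force: [0.7, -0.8, -0.5]
grip_width: -0.0002
finger_force: 0.0
```

Request:
apply_moves:
  linear:
    - [-0.16,0.1,0.04]
    - [-0.32,0.21,0.08]
    - [-0.48,0.32,0.11]
    - [-0.64,0.42,0.14]
    - [-0.8,0.53,0.18]
  delta_rot:
    - [0,0,0]
    - [0,0,0]
    - [0,0,0]
    - [0,0,0]
    - [0,0,0]

```text
clock: 2.18
position: [0.5453, 0.158, 0.137]
tool_rot: [-3.141, 0.0, 1.573]
force: [0.6, -0.4, -0.1]
grip_width: -0.0001
finger_force: 0.0
```

Request:
apply_moves:
  linear:
    - [-0.16,0.1,0.04]
    - [-0.32,0.21,0.08]
    - [-0.48,0.32,0.11]
    - [-0.64,0.42,0.14]
    - [-0.8,0.53,0.18]
  delta_rot:
    - [0,0,0]
    - [0,0,0]
    - [0,0,0]
    - [0,0,0]
    - [0,0,0]

```text
clock: 2.6
position: [0.5986, 0.0782, 0.119]
tool_rot: [-3.141, 0.0, 1.573]
force: [-0.1, 0.0, -0.1]
grip_width: 0.0
finger_force: 0.0
```

```bash
python3 plan.py 0.651 0.001 0.09 1.5708 1 1
```

```text
now [0.5986 0.0782 0.119 ] [-3.1413e+00  1.0000e-04  1.5735e+00] F [-0.1  0.  -0.1] t 2.6
0 shift [-0.773  0.522  0.29 ] rotz 0.0013
```

Request:
apply_moves:
  linear:
    - [-0.19,0.13,0.07]
    - [-0.38,0.26,0.14]
    - [-0.58,0.39,0.21]
    - [-0.77,0.52,0.29]
    - [-0.77,0.52,0.29]
  delta_rot:
    - [0,0,0]
    - [0,0,0]
    - [0,0,0]
    - [0,0,0]
    - [0,0,0]

```text
clock: 3.02
position: [0.6514, -0.0027, 0.0887]
tool_rot: [-3.141, 0.003, 1.569]
force: [-0.1, -0.7, -0.3]
grip_width: 0.0
finger_force: 0.0
```

Request:
apply_moves:
  linear:
    - [0,0,0.05]
    - [0,0,0.1]
    - [0,0,0.15]
    - [0,0,0.2]
    - [0,0,0.24]
  delta_rot:
    - [0,0,0]
    - [0,0,0]
    - [0,0,0]
    - [0,0,0]
    - [0,0,0]

```text
clock: 3.43
position: [0.6504, 0.0037, 0.0659]
tool_rot: [3.142, -0.001, 1.576]
force: [-0.0, 3.4, 6.1]
grip_width: -0.0002
finger_force: 2.6
```

Request:
apply_moves:
  linear:
    - [0,0,0.015]
    - [0,0,0.03]
    - [0,0,0.045]
    - [0,0,0.06]
    - [0,0,0.06]
  delta_rot:
    - [0,0,0]
    - [0,0,0]
    - [0,0,0]
    - [0,0,0]
    - [0,0,0]

```text
clock: 3.85
position: [0.6506, 0.0028, 0.0602]
tool_rot: [3.141, -0.0, 1.575]
force: [0.6, 0.3, 0.8]
grip_width: -0.0001
finger_force: 0.3
```

```bash
python3 plan.py 0.651 0.001 0.059 1.5708 1 1
```

```text
now [0.6506 0.0028 0.0602] [ 3.1414 -0.      1.5748] F [0.6 0.3 0.8] t 3.85
0 shift [-0.018  0.004  0.012] rotz 0.0019
```

Request:
apply_moves:
  linear:
    - [0,0,0.01]
    - [0,0,0.02]
    - [0,0,0.02]
    - [0,0,0.02]
    - [0,0,0.02]
  delta_rot:
    - [0,0,0]
    - [0,0,0]
    - [0,0,0]
    - [0,0,0]
    - [0,0,0]

```text
clock: 4.27
position: [0.6508, 0.0026, 0.0599]
tool_rot: [3.141, -0.0, 1.574]
force: [-7.3, 3.1, 27.8]
grip_width: -0.0002
finger_force: 13.5
```

Request:
apply_moves:
  linear:
    - [0,0,-0.1]
    - [0,0,-0.2]
    - [0,0,-0.3]
    - [0,0,-0.4]
    - [0,0,-0.5]
  delta_rot:
    - [0,0,0]
    - [0,0,0]
    - [0,0,0]
    - [0,0,0]
    - [0,0,0]

```text
clock: 4.68
position: [0.6506, 0.0024, 0.1094]
tool_rot: [3.141, 0.0, 1.574]
force: [-0.9, 0.0, -0.2]
grip_width: 0.0002
finger_force: 0.0
```

```bash
python3 plan.py 0.4717 0.0773 0.10 1.5708 2 1
```

```text
now [0.6506 0.0024 0.1094] [3.1413e+00 2.0000e-04 1.5744e+00] F [-0.9  0.  -0.2] t 4.6833
0 shift [ 0.378 -0.893  0.047] rotz 0.0017
1 shift [ 0.374 -0.894  0.047] rotz 0
```

Request:
apply_moves:
  linear:
    - [0.08,-0.18,0]
    - [0.15,-0.36,0]
    - [0.23,-0.54,0]
    - [0.3,-0.72,0]
    - [0.38,-0.89,0]
  delta_rot:
    - [0,0,0]
    - [0,0,0]
    - [0,0,0]
    - [0,0,0]
    - [0,0,0]

```text
clock: 5.1
position: [0.5605, 0.0404, 0.1089]
tool_rot: [3.141, -0.0, 1.574]
force: [1.0, -0.7, -0.1]
grip_width: 0.0002
finger_force: 0.0
```

Request:
apply_moves:
  linear:
    - [0.08,-0.22,0]
    - [0.19,-0.45,0.03]
    - [0.28,-0.67,0.06]
    - [0.37,-0.89,0.09]
    - [0.37,-0.89,0.09]
  delta_rot:
    - [0,0,0]
    - [0,0,0]
    - [0,0,0]
    - [0,0,0]
    - [0,0,0]

```text
clock: 5.52
position: [0.4685, 0.0784, 0.0993]
tool_rot: [-3.139, -0.0, 1.577]
force: [1.5, 0.9, 0.3]
grip_width: 0.0003
finger_force: 0.0
```

Request:
apply_moves:
  linear:
    - [0,0,0.05]
    - [0,0,0.1]
    - [0,0,0.15]
    - [0,0,0.2]
    - [0,0,0.2]
  delta_rot:
    - [0,0,0]
    - [0,0,0]
    - [0,0,0]
    - [0,0,0]
    - [0,0,0]

```text
clock: 5.93
position: [0.4721, 0.0765, 0.0782]
tool_rot: [-3.14, 0.001, 1.574]
force: [-0.6, -0.4, 0.0]
grip_width: -0.0001
finger_force: 0.0
```

```bash
python3 plan.py 0.4717 0.0773 0.065 1.5708 1 1
python3 - <<'E'
from h import *
im,d,W=cloud('scene')
a=cv2.resize(im[150:280,220:460,::-1],None,fx=3,fy=3,interpolation=2);cv2.imwrite('pics/s2.png',a)
E
```

```text
now [0.4721 0.0765 0.0782] [-3.1403e+00  6.0000e-04  1.5740e+00] F [-0.6 -0.4  0. ] t 5.9333
0 shift [ 0.008 -0.004  0.132] rotz 0.0015
```

View pics/s2.png

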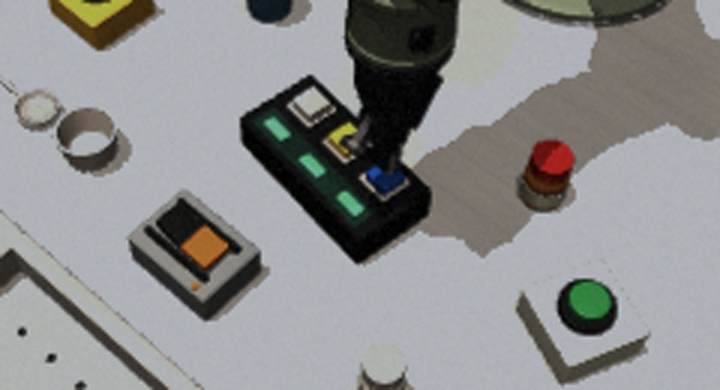

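The rocker is level with its orange half down at crop (205,245), and the fingertip is over the blue key at (385,178). A grey part shows in front of the yellow key at (357,135), so I'll check its height.

Run:
```python
from h import *
im,d,W=cloud('scene')
for y in range(182,212,3):
    print(y,[tuple((W[y,x]*1000).astype(int)) for x in range(333,358,4)])
```

```text
182 [(np.int64(387), np.int64(-53), np.int64(2)), (np.int64(377), np.int64(-43), np.int64(2)), (np.int64(508), np.int64(72), np.int64(218)), (np.int64(507), np.int64(85), np.int64(228)), (np.int64(502), np.int64(94), np.int64(231)), (np.int64(497), np.int64(104), np.int64(234)), (np.int64(489), np.int64(110), np.int64(232))]
185 [(np.int64(427), np.int64(-20), np.int64(52)), (np.int64(387), np.int64(-35), np.int64(1)), (np.int64(506), np.int64(72), np.int64(204)), (np.int64(505), np.int64(85), np.int64(213)), (np.int64(502), np.int64(95), np.int64(219)), (np.int64(497), np.int64(104), np.int64(222)), (np.int64(487), np.int64(110), np.int64(217))]
188 [(np.int64(435), np.int64(-13), np.int64(49)), (np.int64(427), np.int64(-3), np.int64(50)), (np.int64(505), np.int64(72), np.int64(189)), (np.int64(504), np.int64(85), np.int64(200)), (np.int64(490), np.int64(88), np.int64(188)), (np.int64(481), np.int64(94), np.int64(186)), (np.int64(461), np.int64(94), np.int64(166))]
191 [(np.int64(442), np.int64(-6), np.int64(47)), (np.int64(444), np.int64(10), np.int64(63)), (np.int64(510), np.int64
[... 1437 characters left out ...]
), np.int64(91)), (np.int64(399), np.int64(61), np.int64(0))]
206 [(np.int64(488), np.int64(32), np.int64(49)), (np.int64(479), np.int64(41), np.int64(48)), (np.int64(472), np.int64(51), np.int64(50)), (np.int64(471), np.int64(65), np.int64(63)), (np.int64(477), np.int64(85), np.int64(88)), (np.int64(447), np.int64(79), np.int64(50)), (np.int64(408), np.int64(68), np.int64(0))]
209 [(np.int64(498), np.int64(41), np.int64(52)), (np.int64(490), np.int64(50), np.int64(52)), (np.int64(481), np.int64(59), np.int64(51)), (np.int64(481), np.int64(74), np.int64(65)), (np.int64(473), np.int64(83), np.int64(65)), (np.int64(464), np.int64(91), np.int64(63)), (np.int64(449), np.int64(95), np.int64(52))]
```

The grey part is a gripper knuckle at z ≈ 0.17, well clear. I'll press now.

Request:
apply_moves:
  linear:
    - [0,0,0.05]
    - [0,0,0.1]
    - [0,0,0.13]
    - [0,0,0.16]
    - [0,0,0.19]
  delta_rot:
    - [0,0,0]
    - [0,0,0]
    - [0,0,0]
    - [0,0,0]
    - [0,0,0]

```text
clock: 6.45
position: [0.4722, 0.0769, 0.06]
tool_rot: [-3.141, 0.0, 1.575]
force: [-1.7, -0.7, 4.5]
grip_width: -0.0002
finger_force: 2.0
```

Request:
apply_moves:
  linear:
    - [0,0,0.015]
    - [0,0,0.03]
    - [0,0,0.04]
    - [0,0,0.04]
    - [0,0,0.04]
  delta_rot:
    - [0,0,0]
    - [0,0,0]
    - [0,0,0]
    - [0,0,0]
    - [0,0,0]

```text
clock: 6.87
position: [0.4723, 0.0769, 0.0563]
tool_rot: [3.141, 0.0, 1.575]
force: [-0.6, -0.1, -0.4]
grip_width: 0.0001
finger_force: 0.0
```

Request:
apply_moves:
  linear:
    - [0,0,0.01]
    - [0,0,0.02]
    - [0,0,0.02]
    - [0,0,0.02]
    - [0,0,0.02]
  delta_rot:
    - [0,0,0]
    - [0,0,0]
    - [0,0,0]
    - [0,0,0]
    - [0,0,0]

```text
clock: 7.28
position: [0.4725, 0.077, 0.0557]
tool_rot: [3.141, -0.001, 1.574]
force: [-9.3, -0.3, 41.3]
grip_width: -0.0003
finger_force: 20.9
```

Request:
apply_moves:
  linear:
    - [0,0,-0.1]
    - [0,0,-0.2]
    - [0,0,-0.3]
    - [0,0,-0.4]
    - [0,0,-0.5]
  delta_rot:
    - [0,0,0]
    - [0,0,0]
    - [0,0,0]
    - [0,0,0]
    - [0,0,0]

```text
clock: 7.7
position: [0.4723, 0.077, 0.1053]
tool_rot: [3.141, -0.0, 1.575]
force: [1.2, 0.3, -0.4]
grip_width: -0.0005
finger_force: 0.0
```

```bash
python3 plan.py 0.4557 0.311 0.11 1.9 3 3
```

```text
now [0.4723 0.077  0.1053] [ 3.1413 -0.      1.5746] F [ 1.2  0.3 -0.4] t 7.7
0 shift [ 0.78  -0.052 -0.016] rotz -0.0518
1 shift [ 0.781  0.032 -0.016] rotz -0.0518
2 shift [ 0.773  0.117 -0.016] rotz -0.0518
```

Request:
apply_moves:
  linear:
    - [0.16,-0.01,0]
    - [0.31,-0.02,0]
    - [0.47,-0.03,0]
    - [0.62,-0.04,0]
    - [0.78,-0.05,0]
  delta_rot:
    - [0,0,-0.01]
    - [0,0,-0.02]
    - [0,0,-0.03]
    - [0,0,-0.04]
    - [0,0,-0.05]

```text
clock: 8.12
position: [0.4669, 0.1556, 0.1049]
tool_rot: [3.141, -0.0, 1.68]
force: [0.5, -0.2, -0.3]
grip_width: -0.0
finger_force: 0.0
```

Request:
apply_moves:
  linear:
    - [0.16,0.01,0]
    - [0.31,0.01,0]
    - [0.47,0.02,0]
    - [0.62,0.02,0]
    - [0.78,0.03,0]
  delta_rot:
    - [0,0,-0.01]
    - [0,0,-0.02]
    - [0,0,-0.03]
    - [0,0,-0.04]
    - [0,0,-0.05]

```text
clock: 8.53
position: [0.4613, 0.234, 0.1045]
tool_rot: [-3.142, 0.0, 1.786]
force: [-0.1, -0.6, -0.9]
grip_width: -0.0002
finger_force: 0.0
```

Request:
apply_moves:
  linear:
    - [0.2,0.03,0.01]
    - [0.4,0.06,0.03]
    - [0.6,0.09,0.06]
    - [0.77,0.12,0.1]
    - [0.77,0.12,0.15]
  delta_rot:
    - [0,0,-0.01]
    - [0,0,-0.02]
    - [0,0,-0.03]
    - [0,0,-0.05]
    - [0,0,-0.05]

```text
clock: 8.95
position: [0.4562, 0.315, 0.0891]
tool_rot: [3.141, -0.002, 1.897]
force: [-0.5, 1.5, 0.1]
grip_width: 0.0002
finger_force: 0.0
```

```bash
python3 plan.py 0.4557 0.311 0.0605 1.9 1 1
python3 - <<'E'
from h import *
im,d,W=cloud('top')
cv2.imwrite('pics/t3.png',cv2.resize(im[130:290,140:480,::-1],None,fx=2.3,fy=2.3,interpolation=2))
E
```

```text
now [0.4562 0.315  0.0891] [ 3.1408e+00 -1.6000e-03  1.8970e+00] F [-0.5  1.5  0.1] t 8.95
0 shift [-0.036 -0.018  0.286] rotz -0.0014
```

View pics/t3.png

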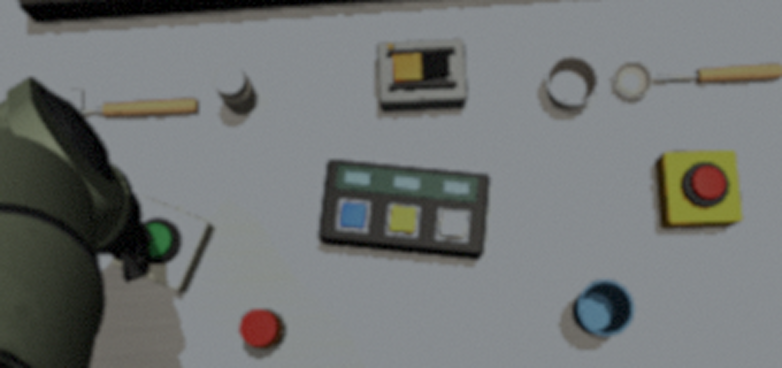

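The timer and bystanders haven't moved (blue key at 353,214), and the gripper is over the green button at (160,240). Now I'll press green.

Request:
apply_moves:
  linear:
    - [0,0,0.05]
    - [0,0,0.1]
    - [0,0,0.15]
    - [0,0,0.2]
    - [0,0,0.25]
  delta_rot:
    - [0,0,0]
    - [0,0,0]
    - [0,0,0]
    - [0,0,0]
    - [0,0,0]

```text
clock: 9.42
position: [0.4571, 0.3101, 0.0638]
tool_rot: [-3.141, 0.0, 1.888]
force: [0.7, -1.7, 3.7]
grip_width: 0.0001
finger_force: 1.7
```

Request:
apply_moves:
  linear:
    - [0,0,0.01]
    - [0,0,0.02]
    - [0,0,0.03]
    - [0,0,0.04]
    - [0,0,0.04]
  delta_rot:
    - [0,0,0]
    - [0,0,0]
    - [0,0,0]
    - [0,0,0]
    - [0,0,0]

```text
clock: 9.83
position: [0.4571, 0.3102, 0.0609]
tool_rot: [3.141, 0.0, 1.888]
force: [-2.5, -5.4, 15.5]
grip_width: 0.0002
finger_force: 7.5
```

Request:
apply_moves:
  linear:
    - [0,0,0]
    - [0,0,-0.15]
    - [0,0,-0.3]
    - [0,0,-0.5]
    - [0,0,-0.7]
  delta_rot:
    - [0,0,0]
    - [0,0,0]
    - [0,0,0]
    - [0,0,0]
    - [0,0,0]

```text
clock: 10.25
position: [0.4566, 0.3106, 0.131]
tool_rot: [-3.141, -0.0, 1.889]
force: [0.5, 0.1, -1.1]
grip_width: 0.0
finger_force: 0.0
```

Request:
apply_moves:
  linear:
    - [0,0,-0.15]
    - [0,0,-0.3]
    - [0,0,-0.5]
    - [0,0,-0.5]
    - [0,0,-0.5]
  delta_rot:
    - [0,0,0]
    - [0,0,0]
    - [0,0,0]
    - [0,0,0]
    - [0,0,0]

```text
clock: 10.67
position: [0.4571, 0.3111, 0.1811]
tool_rot: [3.14, -0.001, 1.889]
force: [0.4, -0.0, -0.4]
grip_width: 0.0
finger_force: 0.0
```

Run:
```python
from h import *
im,d,W=cloud('scene'); hsv=cv2.cvtColor(im,cv2.COLOR_RGB2HSV)
for k,(u,v) in dict(orange=(287,231),blue=(348,208),yellow=(335,195),white=(323,185),green=(416,250),red=(252,144)).items():
    print(k,np.median(W[v-2:v+3,u-2:u+3].reshape(-1,3),0).round(4))
cv2.imwrite('pics/s4.png',cv2.resize(im[120:320,180:460,::-1],None,fx=2.8,fy=2.8,interpolation=2))
```

```text
orange [ 0.6512 -0.0033  0.0609]
blue [0.4669 0.0746 0.0566]
yellow [0.46   0.0162 0.0635]
white [ 0.456  -0.0375  0.0643]
green [0.4563 0.3113 0.0672]
red [ 0.4853 -0.3389  0.0659]
```

View pics/s4.png

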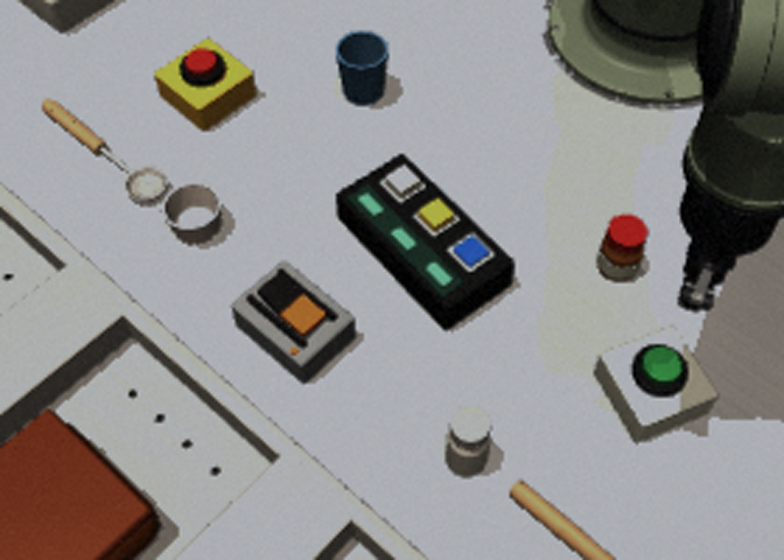

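The orange half is level at (303,314), the blue key is in at (471,252), and green is up at (660,363). Everything else is where it stood.

```bash
python3 -c "
from workcell import workorder; print(workorder.job_done())"
```

```text
the job is handed in; nothing more can be done
None
```

The job is handed in: I pushed the rocker on, then the blue key in, then pressed green and it came back up; the final camera check showed nothing else pressed or visibly moved, but no verdict was returned.

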